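# Close the vacuum chamber's cover evenly

### The job

Close the cover of the blue vacuum chamber by tightening its four orange knobs clockwise, a little at a time and crisscross: first turn each knob to about half way (bar at 45 degrees), going each time to the diagonally opposite knob before the other pair, then in a second crisscross round turn all four to the stop, so that the cover sits flat. Do not press hard on the cover, and leave the other things on the bench where they are.

Things in the scene. Friction and masses are not known exactly. Their poses are not given: they have to be found in the camera images.
- chamber: blue vacuum chamber fixed to the bench, 166 (its x) x 206 (its y) mm, body 55 mm high; origin at the centre of its underside, z up. x points away from the robot (up to 0.3 rad of yaw), y to the left along its long side; 'front' = low x. The four knobs stand at x = -55 / +55 mm and y = +75 / -75 mm
- cover: flat cover on the chamber, aluminium frame with a clear pane, 160 x 200 x 12 mm; origin at the centre of its underside, z up. A springy gasket holds it up against the knobs: its underside is 64 mm above the chamber's origin with all knobs at 0 and about 58 mm when seated; it tilts if the knobs are uneven. The knobs bear on its top face
- knob_fl (a joint): turning angle of the front left knob, rad: 0 = fully loose, the bar lies along the chamber's long side (its y); grows clockwise seen from above; hard stop at 1.571 = tight, bar across it (along the chamber's x). Half way is 0.785. Starts at 0 to 0.2. Needs about 0.1 N m, stays where it is left; the knob sinks 3.8 mm per rad
- knob_fl_grip (a point): grip point of the front left knob, on its axis, 13 mm below the top of the bar and 17 mm above the bar's underside; turns and sinks with the knob. Its y axis runs along the bar. The orange upright bar is 60 long x 13 thick x 30 mm high; under it are a 22 mm hub 13 mm high and a washer, then the cover (cover top 32 mm below this point)
- knob_fr (a joint): turning angle of the front right knob, rad: 0 = fully loose, the bar lies along the chamber's long side (its y); grows clockwise seen from above; hard stop at 1.571 = tight, bar across it (along the chamber's x). Half way is 0.785. Starts at 0 to 0.2. Needs about 0.1 N m, stays where it is left; the knob sinks 3.8 mm per rad
- knob_fr_grip (a point): grip point of the front right knob, on its axis, 13 mm below the top of the bar and 17 mm above the bar's underside; turns and sinks with the knob. Its y axis runs along the bar. The orange upright bar is 60 long x 13 thick x 30 mm high; under it are a 22 mm hub 13 mm high and a washer, then the cover (cover top 32 mm below this point)
- knob_bl (a joint): turning angle of the back left knob, rad: 0 = fully loose, the bar lies along the chamber's long side (its y); grows clockwise seen from above; hard stop at 1.571 = tight, bar across it (along the chamber's x). Half way is 0.785. Starts at 0 to 0.2. Needs about 0.1 N m, stays where it is left; the knob sinks 3.8 mm per rad
- knob_bl_grip (a point): grip point of the back left knob, on its axis, 13 mm below the top of the bar and 17 mm above the bar's underside; turns and sinks with the knob. Its y axis runs along the bar. The orange upright bar is 60 long x 13 thick x 30 mm high; under it are a 22 mm hub 13 mm high and a washer, then the cover (cover top 32 mm below this point)
- knob_br (a joint): turning angle of the back right knob, rad: 0 = fully loose, the bar lies along the chamber's long side (its y); grows clockwise seen from above; hard stop at 1.571 = tight, bar across it (along the chamber's x). Half way is 0.785. Starts at 0 to 0.2. Needs about 0.1 N m, stays where it is left; the knob sinks 3.8 mm per rad
- knob_br_grip (a point): grip point of the back right knob, on its axis, 13 mm below the top of the bar and 17 mm above the bar's underside; turns and sinks with the knob. Its y axis runs along the bar. The orange upright bar is 60 long x 13 thick x 30 mm high; under it are a 22 mm hub 13 mm high and a washer, then the cover (cover top 32 mm below this point)
- beaker: clear beaker, 52 mm wide, 66 mm tall, standing upright; bystander, origin at the centre of its underside
- paste_jar: white jar with green lid, 47 mm wide, 36 mm tall; bystander, origin at the centre of its underside
- tape_roll: roll of cream tape lying flat, 67 mm wide, 18 mm high; bystander, origin at the centre of its underside
- spanner: steel open-ended spanner lying flat, 166 mm long; bystander, origin at the centre of its underside

How it is judged:
By the outcome, as a careful person would: the job done as asked, in the order asked, and still so for the second after the job is handed in, with the robot touching nothing.
It also fails if it takes over 72 s, if anything falls off the work surface, if the arm or the gripper's body presses on something with over 40 N, if the wrist force passes 120 N, or if a joint passes its speed limit or range.

### The arm

A 6-joint arm with a two-finger parallel gripper is mounted at the origin on a cart in front of the work surface, level with it; the furniture and walls round the work are solid. World frame = base frame: x ahead of the robot, y to its left, z up, the work surface at z = 0. Lengths are in m, angles in rad, forces in N, time in s.
With the tool pointing down it reaches from about 0.375 to 0.9 m from the base axis. Payload 3.1 kg.
Tool frame: the origin (TCP) lies between the finger pads; the fingertips stand 19 mm ahead of it and the grasp point (between the pads) is the TCP; z points along the fingers, y is the line along which they close (so a half turn about z gives the same grasp; the last joint's range is limited). The gripper opens to 87 mm and grips with 3 to 60 N. Pads are 19 mm wide; open, the fingers measure 117 mm over their backs; the gripper's body (75 mm by 190 mm) begins 51 mm behind the grasp point.
Start: joints at [1.157, 0.527, 1.433, -0, 1.181, -0.178], TCP at [0.146, 0.608, 0.242] pointing down, gripper open.
Joint ranges: [-3.08, 3.08], [-0.75, 2.2], [0.22, 2.44], [-1.43, 4.57], [0, 2.65], [-2.85, 2.85]. Speed limits (rad/s): [2.79, 2.79, 3.14, 3.14, 3.14, 3.14].

### API

Orientations are given as a unit quaternion [x, y, z, w].
In Python, from rig import robot, camera, camera_info, hand_in gives the robot as it stands.
- The arm moves only by the shell command python3 -m handwheel 'ROWS' [FORCE]. ROWS is a JSON object of lists of equal length, an entry for each row: "hand": the opening, from 0 (shut) to 1 (fully open); "translation": the shift along the world's x, y, z in mm, a list of three; "turn": the turn, a rotation vector about the world's x, y, z in rad, a list of three. In form: {"hand": [hand, ...], "translation": [[tx, ty, tz], ...], "turn": [[ax, ay, az], ...]}. A call has 1 to 12 rows; each row is the pose to reach, as a shift and turn from the pose commanded when the call began; what a row does not reach only later rows make up. A row lasts 1/12 s, in which the tool goes at most 41.7 mm and 7.16 degrees, less where a joint would pass 70% of its speed; a pose out of reach is approached as far as the arm can. A call with a gripper value outside its range is refused whole. The fingers move at their own pace and stop on an object; FORCE is the grip in N (left out, the last holds). Time passes only in rows, so rows that repeat a pose let the fingers close. It gives the time, the measured TCP pose, the force, the opening and the grip force at its end, in the units of the state.
- robot.get_obs(): the state, without advancing time (a new reading comes with each control period).
- camera(name): name is "scene" or "top" or "wrist"; returns (picture, depth): 420x560x3 uint8, red, green, blue; 420x560 float32, m along the optical axis (not along the pixel's ray), 0 where there is no reading.
- camera_info(name): a dict with "vertical_fov" (degrees; the focal length in pixels is half the picture's height over the tangent of half this angle, whatever the lens; pixels are square), "cx", "cy" (the principal point, pixels), "world_from_camera" (4x4, takes a point from camera to world coordinates). Camera axes: x right, y down, z forward; pixel columns grow to the right and rows downward; lengths in m; the calibration is good to about 2 mm. The wrist camera is an equidistant fisheye: a pixel r from the principal point sees the ray r / f radians off the axis. A picture is of the moment at which its call begins: read the wrist's pose just before it. camera_info takes no time and is no camera call; for the wrist camera it gives the pose at the moment of the call.
- hand_in(): hands the job in; it is judged then, once.
The state is a dict: "time": time; "q": joint angles; "joint_velocities": joint speeds; "joint_torque": joint torques, N m; "position": TCP position; "tool_rot": TCP orientation; "ft_force": force on the tool from outside, world axes, zero at the start; "moment": the same for the moment, N m; "grip_width": finger opening in m; "grip_force": force on a finger pad.
Only numpy, scipy, OpenCV 4.12 (cv2) and the standard library are available. Lean on these libraries where they do the work, as an engineer would, in place of code of your own. Each camera call takes 0.05 s, during which the arm holds its last target. There are 200 camera calls.

## Working session

There is one attempt and no reset: what is moved stays moved. The work goes in short steps, Python scripts to look and compute and a shell command to move; the robot and the scene stay as the last step left them, time stands still between calls to the robot, and variables do not carry over. Pictures are saved under pics/ and viewed, at most 10 in all, crops included, and the job is handed in when it is done.

```bash
mkdir -p pics; python3 - <<'E'
from rig import robot,camera,camera_info
import cv2,numpy as np
o=robot.get_obs();print(o['time'],o['position'],o['tool_rot'],o['grip_width'],o['ft_force'])
for n in['top','scene']:
    p,d=camera(n);cv2.imwrite(f'pics/{n}0.png',p[:,:,::-1]);np.save(f'{n}_d.npy',d);np.save(f'{n}_p.npy',p)
    i=camera_info(n);print(n,i['vertical_fov'],i['cx'],i['cy'],np.round(i['world_from_camera'],3).tolist())
E
```

```text
0.0 [0.14567798 0.60706097 0.24056907] [ 1.17621662e-01  9.93057876e-01 -1.04177371e-03 -3.36621747e-04] 0.08725851554863037 [-0.71923452 -0.95645482  0.13439701]
top 42.62068683468439 285.16227868315906 210.4149652718365 [[-0.021, -0.981, 0.192, 0.283], [-0.999, 0.026, 0.024, 0.107], [-0.029, -0.192, -0.981, 1.387], [0.0, 0.0, 0.0, 1.0]]
scene 45.28665018643861 284.6968325283132 203.960312236927 [[0.747, -0.392, 0.537, -0.285], [-0.665, -0.417, 0.619, -0.801], [-0.019, -0.82, -0.573, 0.946], [0.0, 0.0, 0.0, 1.0]]
```

View pics/top0.png

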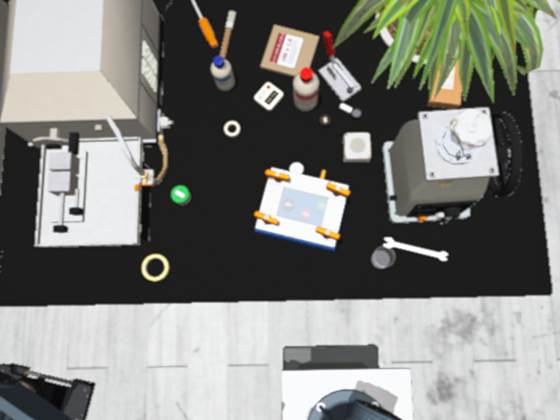

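```bash
cat > meas.py <<'E'
import numpy as np,cv2
from rig import camera_info
def cloud(n,p,d):
    i=camera_info(n);f=210/np.tan(np.radians(i['vertical_fov']/2))
    v,u=np.mgrid[:420,:560];P=np.stack([(u-i['cx'])/f*d,(v-i['cy'])/f*d,d],-1)
    T=i['world_from_camera'];return P@T[:3,:3].T+T[:3,3]
def orange(n,p,d):
    W=cloud(n,p,d);h=cv2.cvtColor(p,cv2.COLOR_RGB2HSV)
    m=((h[...,0]>4)&(h[...,0]<20)&(h[...,1]>150)&(h[...,2]>90)&(d>0)).astype(np.uint8)
    k,l,s,c=cv2.connectedComponentsWithStats(m)
    for j in range(1,k):
        if s[j,4]<25: continue
        X=W[l==j];zt=np.percentile(X[:,2],90);X=X[X[:,2]>zt-.006]
        (a,b),wh,ang=cv2.minAreaRect((X[:,:2]*1000).astype(np.float32))
        q=np.linalg.svd(X[:,:2]-X[:,:2].mean(0),full_matrices=False)[2][0]
        print(n,c[j].round(),s[j,4],'rect',round(a),round(b),np.round(wh),'ztop',round(zt*1000,1),'mean',(X[:,:2].mean(0)*1000).round(1),'bar dir deg',round(np.degrees(np.arctan2(q[1],q[0]))%180,1))
E
python3 - <<'E'
from meas import *
for n in['top','scene']: orange(n,np.load(n+'_p.npy'),np.load(n+'_d.npy'))
E
```

```text
top [208.  32.] 276 rect 1063 344 [89. 19.] ztop 27.0 mean [1066.8  346.3] bar dir deg 24.0
top [275. 175.] 75 rect 622 157 [57. 12.] ztop 120.4 mean [619.4 160.3] bar dir deg 72.8
top [323. 173.] 35 rect 643 41 [ 9. 18.] ztop 35.7 mean [644.4  39.7] bar dir deg 176.7
top [140. 186.] 38 rect 586 470 [10. 31.] ztop 190.9 mean [584.  473.9] bar dir deg 110.7
top [339. 191.] 66 rect 579 11 [56. 13.] ztop 120.5 mean [577.1   8. ] bar dir deg 70.3
top [263. 218.] 59 rect 515 185 [59. 12.] ztop 120.3 mean [513.1 185.9] bar dir deg 64.4
top [422. 218.] 32 rect 515 -199 [17.  8.] ztop 70.2 mean [ 515.6 -198.7] bar dir deg 88.2
top [330. 235.] 55 rect 472 40 [56. 10.] ztop 122.1 mean [470.5  34.2] bar dir deg 73.9
scene [352. 141.] 93 rect 1062 342 [90. 23.] ztop 25.5 mean [1064.2  343. ] bar dir deg 25.9
scene [303. 182.] 102 rect 621 154 [59. 15.] ztop 120.8 mean [619.  152.1] bar dir deg 75.7
scene [271. 191.] 87 rect 515 182 [67. 13.] ztop 121.4 mean [512.9 180.4] bar dir deg 66.6
scene [329. 207.] 84 rect 581 11 [62. 13.] ztop 121.6 mean [578.4   4.7] bar dir deg 64.9
scene [294. 220.] 51 rect 471 33 [47.  8.] ztop 120.3 mean [468.6  28.7] bar dir deg 68.3
scene [368. 267.] 61 rect 516 -203 [21. 11.] ztop 66.8 mean [ 515. -203.] bar dir deg 86.1
```

The top view shows the chamber around pixel (302,208), with knobs at (275,175), (339,191), (263,218) and (330,235). Next I go above the chamber for a closer look with the wrist camera.

```bash
python3 -m handwheel '{"hand":[1,1,1,1,1,1,1,1,1,1],"translation":[[24,-30,4],[48,-60,8],[72,-90,12],[96,-120,16],[120,-150,20],[144,-180,24],[168,-210,28],[192,-240,32],[216,-270,36],[240,-300,40]],"turn":[[0,0,-0.1],[0,0,-0.2],[0,0,-0.3],[0,0,-0.4],[0,0,-0.5],[0,0,-0.6],[0,0,-0.7],[0,0,-0.8],[0,0,-0.9],[0,0,-1.0]]}' 10
python3 -m handwheel '{"hand":[0.6,0.6,0.6,0.6,0.6,0.6,0.6,0.6,0.6,0.6],"translation":[[20,-26,0],[40,-53,0],[60,-80,0],[80,-105,0],[100,-130,0],[120,-160,0],[140,-185,0],[160,-210,0],[160,-210,0],[160,-210,0]],"turn":[[0,0,-0.09],[0,0,-0.19],[0,0,-0.28],[0,0,-0.38],[0,0,-0.47],[0,0,-0.56],[0,0,-0.66],[0,0,-0.73],[0,0,-0.73],[0,0,-0.73]]}'
cat > wr.py <<'E'
from rig import robot,camera,camera_info
import cv2,numpy as np,sys
o=robot.get_obs();i=camera_info('wrist');p,d=camera('wrist')
cv2.imwrite(f'pics/{sys.argv[1]}.png',p[:,:,::-1])
f=210/np.tan(np.radians(i['vertical_fov']/2));v,u=np.mgrid[:420,:560]
x=u-i['cx'];y=v-i['cy'];r=np.hypot(x,y)+1e-9;t=r/f;s=np.tan(t)/r
P=np.stack([x*s*d,y*s*d,d],-1);T=i['world_from_camera'];W=P@T[:3,:3].T+T[:3,3]
h=cv2.cvtColor(p,cv2.COLOR_RGB2HSV)
m=((h[...,0]>4)&(h[...,0]<20)&(h[...,1]>130)&(h[...,2]>70)&(d>0)&(W[...,2]>.08)&(W[...,2]<.14)).astype(np.uint8)
k,l,s,c=cv2.connectedComponentsWithStats(m)
yd=o['tool_rot'];from scipy.spatial.transform import Rotation as R
Y=R.from_quat(yd).apply([0,1,0]);print('t',o['time'],'pos',(o['position']*1000).round(1),'ydir',np.degrees(np.arctan2(Y[1],Y[0])).round(1),'F',o['ft_force'].round(1))
for j in range(1,k):
    if s[j,4]<40: continue
    X=W[l==j];zt=np.percentile(X[:,2],80);X=X[abs(X[:,2]-zt)<.004]
    (a,b),wh,ang=cv2.minAreaRect((X[:,:2]*1000).astype(np.float32))
    q=np.linalg.svd(X[:,:2]-X[:,:2].mean(0),full_matrices=False)[2][0]
    print(c[j].round(),s[j,4],'rect',round(a,1),round(b,1),np.round(wh),'ztop',round(zt*1000,1),'bar deg',round(np.degrees(np.arctan2(q[1],q[0]))%180,1))
E
python3 wr.py w1
```

```text
time: 0.93
position: [0.3865, 0.3059, 0.2815]
tool_rot: [0.581, 0.814, -0.0, -0.0]
ft_force: [0.1, 0.5, 0.1]
grip_width: 0.0872
grip_force: 0.0
time: 1.77
position: [0.5466, 0.0962, 0.2809]
tool_rot: [0.833, 0.554, -0.0, -0.0]
ft_force: [-0.6, 0.3, 0.1]
grip_width: 0.0524
grip_force: 0.0
t 1.7667 pos [546.6  96.2 280.9] ydir -22.8 F [-0.6  0.3  0.1]
[328. 104.] 493 rect 622.4 154.8 [60. 13.] ztop 121.1 bar deg 74.3
[220. 118.] 533 rect 517.5 183.4 [59. 13.] ztop 120.1 bar deg 66.5
[346. 226.] 181 rect 595.6 31.2 [ 9. 16.] ztop 120.4 bar deg 110.4
[241. 243.] 310 rect 485.2 57.0 [19. 13.] ztop 120.8 bar deg 67.3
```

View pics/w1.png

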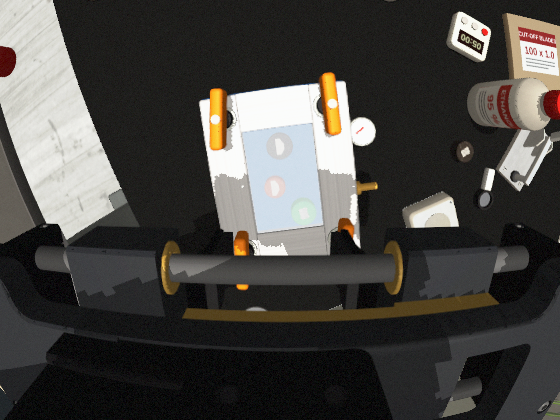

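The view shows FL at pixel (220,118) and BL at (328,104), with a gauge behind BL, and its estimates agree with the top camera's. I start with the front left knob.

```bash
python3 -m handwheel '{"hand":[0.6,0.6,0.6,0.6,0.6,0.6,0.6,0.6,0.6,0.6],"translation":[[-10,30,-40],[-20,60,-80],[-30,87,-110],[-30,87,-110],[-30,87,-125],[-30,87,-140],[-30,87,-155],[-30,87,-172],[-30,87,-172],[-30,87,-172]],"turn":[[0,0,-0.02],[0,0,-0.02],[0,0,-0.02],[0,0,-0.02],[0,0,-0.02],[0,0,-0.02],[0,0,-0.02],[0,0,-0.02],[0,0,-0.02],[0,0,-0.02]]}'
python3 -m handwheel '{"hand":[0.1,0.1,0.1,0.1,0.1,0.1],"translation":[[0,0,0],[0,0,0],[0,0,0],[0,0,0],[0,0,0],[0,0,0]],"turn":[[0,0,0],[0,0,0],[0,0,0],[0,0,0],[0,0,0],[0,0,0]]}' 15
```

```text
time: 2.65
position: [0.5142, 0.1856, 0.1091]
tool_rot: [0.837, 0.547, -0.001, -0.001]
ft_force: [-0.4, -0.1, 0.1]
grip_width: 0.0522
grip_force: 0.0
time: 3.15
position: [0.516, 0.1847, 0.1099]
tool_rot: [0.838, 0.546, 0.0, -0.0]
ft_force: [-1.1, 1.8, 1.9]
grip_width: 0.0203
grip_force: 9.0
```

```bash
python3 -m handwheel '{"hand":[0.1,0.1,0.1],"translation":[[0,0,0],[0,0,0],[0,0,0]],"turn":[[0,0,0],[0,0,0],[0,0,0]]}' 15; python3 wr.py w2 | head -1
```

```text
time: 3.4
position: [0.516, 0.1848, 0.1107]
tool_rot: [0.838, 0.546, 0.0, -0.0]
ft_force: [-1.7, 1.6, 7.4]
grip_width: 0.013
grip_force: 16.8
t 3.4 pos [516.  184.8 110.7] ydir -23.8 F [-1.7  1.6  7.4]
```

```bash
python3 -m handwheel '{"hand":[0.1,0.1,0.1,0.1,0.1,0.1,0.1,0.1,0.1,0.1],"translation":[[0,0,-0.3],[0,0,-0.6],[0,0,-0.9],[0,0,-1.2],[0,0,-1.5],[0,0,-1.8],[0,0,-2.1],[0,0,-2.4],[0,0,-2.4],[0,0,-2.4]],"turn":[[0,0,-0.08],[0,0,-0.16],[0,0,-0.24],[0,0,-0.32],[0,0,-0.4],[0,0,-0.48],[0,0,-0.56],[0,0,-0.64],[0,0,-0.64],[0,0,-0.64]]}' 20; python3 wr.py w3; python3 - <<'E'
from rig import camera
from meas import *
orange('top',*camera('top'))
E
```

```text
time: 4.28
position: [0.5163, 0.1846, 0.1083]
tool_rot: [0.967, 0.255, 0.0, 0.0]
ft_force: [-1.6, -0.3, 7.1]
grip_width: 0.0126
grip_force: 21.7
t 4.2833 pos [516.3 184.6 108.3] ydir -60.5 F [-1.6 -0.3  7.1]
[442. 107.] 4161 rect 622.0 155.2 [59. 13.] ztop 121.3 bar deg 74.5
[282. 228.] 1575 rect 533.4 192.7 [22. 13.] ztop 118.6 bar deg 28.5
[281. 297.] 684 rect 504.4 176.7 [16. 13.] ztop 118.8 bar deg 31.3
[424. 376.] 496 rect 490.2 59.8 [10. 19.] ztop 117.7 bar deg 122.8
[447. 410.] 222 rect 472.6 28.3 [31. 13.] ztop 121.4 bar deg 86.8
top [208.  32.] 277 rect 1063 345 [86. 22.] ztop 26.7 mean [1068.3  347.7] bar dir deg 22.6
top [323. 173.] 35 rect 644 38 [19.  8.] ztop 37.5 mean [645.4  38.9] bar dir deg 2.0
top [141. 186.] 38 rect 586 469 [10. 30.] ztop 191.8 mean [584.4 471.9] bar dir deg 109.2
top [339. 191.] 67 rect 579 11 [56. 13.] ztop 120.8 mean [576.5   6.1] bar dir deg 69.4
top [422. 218.] 32 rect 515 -199 [ 7. 17.] ztop 68.9 mean [ 516.2 -198.3] bar dir deg 91.8
top [330. 235.] 53 rect 472 40 [56. 11.] ztop 119.7 mean [470.7  34.7] bar dir deg 72.6
```

```bash
python3 -m handwheel '{"hand":[0.6,0.6,0.6,0.6,0.6,0.6,0.6,0.6,0.6,0.6,0.6,0.6],"translation":[[0,0,0],[0,0,0],[0,0,0],[0,0,0],[0,0,30],[0,0,65],[12,-33,65],[25,-68,65],[38,-103,65],[52,-140,65],[65,-174,65],[65,-174,65]],"turn":[[0,0,0],[0,0,0],[0,0,0],[0,0,0],[0,0,0],[0,0,0],[0,0,0.12],[0,0,0.24],[0,0,0.36],[0,0,0.48],[0,0,0.6],[0,0,0.7]]}'
python3 wr.py w4
```

```text
time: 5.38
position: [0.5848, 0.0039, 0.1723]
tool_rot: [0.821, 0.571, 0.001, 0.003]
ft_force: [0.2, 0.2, 0.0]
grip_width: 0.0523
grip_force: 0.0
t 5.3833 pos [584.8   3.9 172.3] ydir -20.3 F [0.2 0.2 0. ]
[100.   6.] 90 rect 523.9 190.4 [11.  8.] ztop 118.8 bar deg 24.3
[101.  30.] 1891 rect 513.6 180.4 [51. 14.] ztop 117.4 bar deg 23.6
[255.  19.] 580 rect 617.3 134.6 [19. 13.] ztop 121.2 bar deg 80.3
[274. 213.] 1448 rect 584.1 11.5 [56. 13.] ztop 121.2 bar deg 64.7
[125. 205.] 1046 rect 484.2 53.8 [27. 13.] ztop 120.2 bar deg 71.0
```

View pics/w4.png

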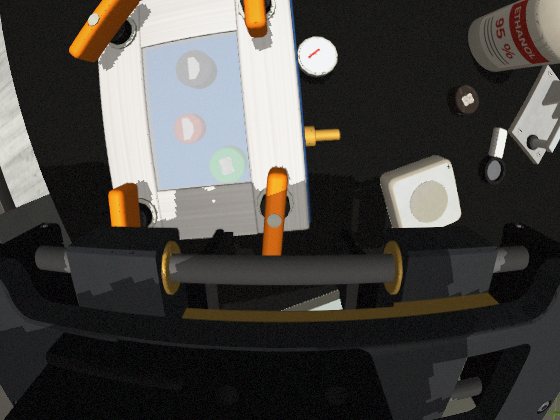

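BR (pixel 276,215) sits between the fingers, with its bar at about 66 deg. I descend, grip and turn.

```bash
python3 -m handwheel '{"hand":[0.6,0.6,0.6,0.6,0.6,0.1,0.1,0.1,0.1,0.1,0.1,0.1],"translation":[[1,0,-20],[1,0,-40],[1,0,-55],[1,0,-65],[1,0,-65],[1,0,-65],[1,0,-65],[1,0,-65],[1,0,-65],[1,0,-65],[1,0,-65],[1,0,-65]],"turn":[[0,0,-0.07],[0,0,-0.07],[0,0,-0.07],[0,0,-0.07],[0,0,-0.07],[0,0,-0.07],[0,0,-0.07],[0,0,-0.07],[0,0,-0.07],[0,0,-0.07],[0,0,-0.07],[0,0,-0.07]]}' 15
python3 -m handwheel '{"hand":[0.1,0.1,0.1],"translation":[[0,0,0],[0,0,0],[0,0,0]],"turn":[[0,0,0],[0,0,0],[0,0,0]]}' 20; python3 wr.py w5
```

```text
time: 6.43
position: [0.5824, 0.0106, 0.1077]
tool_rot: [0.84, 0.542, 0.001, 0.0]
ft_force: [0.6, -0.1, 2.3]
grip_width: 0.02
grip_force: 15.0
time: 6.68
position: [0.5824, 0.0106, 0.1076]
tool_rot: [0.84, 0.542, 0.0, 0.0]
ft_force: [0.8, -0.8, 4.2]
grip_width: 0.0199
grip_force: 20.0
t 6.6833 pos [582.4  10.6 107.6] ydir -24.4 F [ 0.8 -0.8  4.2]
[38. 36.] 3288 rect 510.8 179.4 [45. 16.] ztop 117.5 bar deg 26.9
[239.   8.] 490 rect 614.7 126.4 [ 3. 11.] ztop 117.0 bar deg 161.0
[282. 228.] 1589 rect 591.2 27.4 [22. 13.] ztop 121.0 bar deg 64.9
[ 87. 240.] 638 rect 489.7 63.8 [ 5. 13.] ztop 116.1 bar deg 140.0
[ 97. 292.] 1244 rect 479.2 39.3 [23. 13.] ztop 120.2 bar deg 73.5
[281. 297.] 710 rect 578.0 -1.5 [17. 13.] ztop 121.3 bar deg 60.1
```

Width 20 mm means the fingertips have met the 22 mm hub, so I open, raise 5 mm and regrip.

```bash
python3 -m handwheel '{"hand":[0.4,0.4,0.4,0.4,0.1,0.1,0.1,0.1,0.1,0.1],"translation":[[0,0,0],[0,0,0],[0,0,5],[0,0,5],[0,0,5],[0,0,5],[0,0,5],[0,0,5],[0,0,5],[0,0,5]],"turn":[[0,0,0],[0,0,0],[0,0,0],[0,0,0],[0,0,0],[0,0,0],[0,0,0],[0,0,0],[0,0,0],[0,0,0]]}' 20
```

```text
time: 7.57
position: [0.5823, 0.0105, 0.1121]
tool_rot: [0.84, 0.542, 0.0, 0.0]
ft_force: [0.7, -0.6, -1.2]
grip_width: 0.0129
grip_force: 20.0
```

```bash
python3 -m handwheel '{"hand":[0.1,0.1,0.1,0.1,0.1,0.1,0.1,0.1,0.1,0.1],"translation":[[0,0,-0.3],[0,0,-0.6],[0,0,-0.9],[0,0,-1.2],[0,0,-1.5],[0,0,-1.8],[0,0,-2.1],[0,0,-2.4],[0,0,-2.4],[0,0,-2.4]],"turn":[[0,0,-0.08],[0,0,-0.16],[0,0,-0.24],[0,0,-0.32],[0,0,-0.4],[0,0,-0.48],[0,0,-0.56],[0,0,-0.63],[0,0,-0.63],[0,0,-0.63]]}' 20; python3 wr.py w6
python3 -m handwheel '{"hand":[0.6,0.6,0.6,0.6,0.6,0.6,0.6,0.6,0.6,0.6,0.6,0.6],"translation":[[0,0,0],[0,0,0],[0,0,0],[0,0,30],[0,0,60],[-20,5,60],[-40,11,60],[-60,17,60],[-80,22,60],[-106,29,60],[-106,29,60],[-106,29,60]],"turn":[[0,0,0],[0,0,0],[0,0,0],[0,0,0],[0,0,0],[0,0,0.12],[0,0,0.24],[0,0,0.36],[0,0,0.48],[0,0,0.6],[0,0,0.7],[0,0,0.76]]}'
python3 wr.py w7
```

```text
time: 8.4
position: [0.5823, 0.0106, 0.1097]
tool_rot: [0.967, 0.256, 0.0, 0.0]
ft_force: [0.4, -0.7, -0.8]
grip_width: 0.0129
grip_force: 20.0
t 8.4 pos [582.3  10.6 109.7] ydir -60.4 F [ 0.4 -0.7 -0.8]
[77. 61.] 3260 rect 622.7 153.6 [60. 14.] ztop 121.2 bar deg 74.3
[  8. 202.] 1409 rect 521.3 178.7 [52.  4.] ztop 105.2 bar deg 29.0
[282. 226.] 1645 rect 599.3 18.7 [24. 13.] ztop 118.8 bar deg 29.2
[282. 298.] 675 rect 570.0 2.1 [17. 13.] ztop 119.0 bar deg 30.0
time: 9.45
position: [0.4735, 0.0405, 0.1698]
tool_rot: [0.802, 0.598, -0.001, -0.001]
ft_force: [-0.2, 0.4, -0.4]
grip_width: 0.0522
grip_force: 0.0
t 9.45 pos [473.5  40.5 169.8] ydir -16.6 F [-0.2  0.4 -0.4]
[266.  15.] 922 rect 503.3 174.9 [29. 13.] ztop 117.9 bar deg 16.4
[440.  25.] 1310 rect 618.3 141.0 [32. 13.] ztop 120.9 bar deg 79.7
[287. 215.] 1427 rect 479.0 43.5 [49. 13.] ztop 121.3 bar deg 67.1
[443. 206.] 1441 rect 590.8 15.0 [42. 13.] ztop 117.8 bar deg 22.8
```

```bash
python3 -m handwheel '{"hand":[0.6,0.6,0.6,0.6,0.6,0.1,0.1,0.1,0.1,0.1,0.1,0.1],"translation":[[0,0,-20],[0,0,-40],[0,0,-52],[0,0,-58],[0,0,-58],[0,0,-58],[0,0,-58],[0,0,-58],[0,0,-58],[0,0,-58],[0,0,-58],[0,0,-58]],"turn":[[0,0,-0.04],[0,0,-0.04],[0,0,-0.04],[0,0,-0.04],[0,0,-0.04],[0,0,-0.04],[0,0,-0.04],[0,0,-0.04],[0,0,-0.04],[0,0,-0.04],[0,0,-0.04],[0,0,-0.04]]}' 20
python3 wr.py w8
```

```text
time: 10.5
position: [0.4761, 0.0397, 0.112]
tool_rot: [0.815, 0.579, 0.0, 0.0]
ft_force: [1.7, -1.3, -0.2]
grip_width: 0.0141
grip_force: 1.5
t 10.5 pos [476.1  39.7 112. ] ydir -19.2 F [ 1.7 -1.3 -0.2]
[230.   4.] 241 rect 493.4 166.3 [ 4. 10.] ztop 106.3 bar deg 158.4
[474.  10.] 893 rect 614.9 129.2 [ 9. 13.] ztop 120.2 bar deg 163.0
[483. 223.] 2508 rect 591.3 15.4 [39. 14.] ztop 117.2 bar deg 23.4
[284. 227.] 1606 rect 484.1 55.9 [23. 13.] ztop 121.2 bar deg 66.4
[455. 281.] 204 rect 561.3 -3.8 [ 8. 15.] ztop 119.0 bar deg 163.5
[280. 297.] 686 rect 471.5 25.1 [17. 13.] ztop 121.4 bar deg 58.6
```

```bash
python3 -m handwheel '{"hand":[0.1,0.1,0.1,0.1,0.1,0.1,0.1,0.1,0.1,0.1,0.1,0.1],"translation":[[0,0,0],[0,0,0],[0,0,-0.3],[0,0,-0.6],[0,0,-0.9],[0,0,-1.2],[0,0,-1.5],[0,0,-1.8],[0,0,-2.1],[0,0,-2.7],[0,0,-2.7],[0,0,-2.7]],"turn":[[0,0,0],[0,0,0],[0,0,-0.09],[0,0,-0.18],[0,0,-0.27],[0,0,-0.36],[0,0,-0.45],[0,0,-0.54],[0,0,-0.63],[0,0,-0.72],[0,0,-0.72],[0,0,-0.72]]}' 20; python3 wr.py w9 | head -1
python3 -m handwheel '{"hand":[0.6,0.6,0.6,0.6,0.6,0.6,0.6,0.6,0.6,0.6,0.6,0.6],"translation":[[0,0,0],[0,0,0],[0,0,0],[0,0,30],[0,0,60],[24,19,60],[48,38,60],[73,57,60],[97,77,60],[121,96,60],[146,115,60],[146,115,60]],"turn":[[0,0,0],[0,0,0],[0,0,0],[0,0,0],[0,0,0],[0,0,0.12],[0,0,0.24],[0,0,0.36],[0,0,0.48],[0,0,0.6],[0,0,0.7],[0,0,0.76]]}'
python3 -m handwheel '{"hand":[0.6,0.6,0.6,0.6,0.6,0.1,0.1,0.1,0.1,0.1,0.1,0.1],"translation":[[0,0,-20],[0,0,-40],[0,0,-52],[0,0,-57],[0,0,-57],[0,0,-57],[0,0,-57],[0,0,-57],[0,0,-57],[0,0,-57],[0,0,-57],[0,0,-57]],"turn":[[0,0,0],[0,0,0],[0,0,0],[0,0,0],[0,0,0],[0,0,0],[0,0,0],[0,0,0],[0,0,0],[0,0,0],[0,0,0],[0,0,0]]}' 20
python3 wr.py w10
```

```text
time: 11.55
position: [0.4765, 0.0396, 0.1094]
tool_rot: [0.967, 0.256, 0.001, 0.0]
ft_force: [0.9, -0.9, 4.2]
grip_width: 0.0128
grip_force: 20.0
t 11.55 pos [476.5  39.6 109.4] ydir -60.4 F [ 0.9 -0.9  4.2]
time: 12.6
position: [0.6267, 0.158, 0.1689]
tool_rot: [0.801, 0.598, 0.003, 0.001]
ft_force: [0.1, -0.3, -0.2]
grip_width: 0.052
grip_force: 0.0
time: 13.6
position: [0.622, 0.1547, 0.1123]
tool_rot: [0.803, 0.596, 0.0, 0.0]
ft_force: [0.0, -0.1, -0.0]
grip_width: 0.014
grip_force: 0.3
t 13.6 pos [622.  154.7 112.3] ydir -16.9 F [ 0.  -0.1 -0. ]
[279. 226.] 1428 rect 627.5 172.0 [24. 13.] ztop 121.5 bar deg 73.7
[113. 228.] 796 rect 537.7 193.2 [17. 12.] ztop 115.1 bar deg 71.8
[ 83. 282.] 119 rect 507.4 171.5 [20.  2.] ztop 115.6 bar deg 30.2
[282. 297.] 661 rect 618.5 139.6 [17. 12.] ztop 121.9 bar deg 78.0
```

```bash
python3 -m handwheel '{"hand":[0.1,0.1,0.1,0.1,0.1,0.1,0.1,0.1,0.1,0.1,0.1,0.1],"translation":[[0,0,0],[0,0,0],[0,0,-0.3],[0,0,-0.6],[0,0,-0.9],[0,0,-1.2],[0,0,-1.5],[0,0,-1.8],[0,0,-2.4],[0,0,-2.9],[0,0,-2.9],[0,0,-2.9]],"turn":[[0,0,0],[0,0,0],[0,0,-0.095],[0,0,-0.19],[0,0,-0.285],[0,0,-0.38],[0,0,-0.475],[0,0,-0.57],[0,0,-0.665],[0,0,-0.76],[0,0,-0.76],[0,0,-0.76]]}' 20; python3 wr.py w11 | head -1
python3 -m handwheel '{"hand":[0.6,0.6,0.6,0.6,0.6,0.6,0.6,0.6,0.6,0.6,0.6,0.6],"translation":[[0,0,0],[0,0,0],[0,0,0],[0,0,40],[-15,-20,80],[-30,-45,120],[-50,-75,150],[-70,-105,170],[-90,-120,170],[-90,-120,170],[-90,-120,170],[-90,-120,170]],"turn":[[0,0,0],[0,0,0],[0,0,0],[0,0,0],[0,0,0.12],[0,0,0.24],[0,0,0.36],[0,0,0.48],[0,0,0.6],[0,0,0.7],[0,0,0.76],[0,0,0.76]]}'
python3 wr.py w12
```

```text
time: 14.65
position: [0.6215, 0.1551, 0.1094]
tool_rot: [0.967, 0.256, -0.0, -0.0]
ft_force: [-1.6, 1.4, 2.8]
grip_width: 0.0126
grip_force: 20.0
t 14.65 pos [621.5 155.1 109.4] ydir -60.3 F [-1.6  1.4  2.8]
time: 15.7
position: [0.5319, 0.0337, 0.2797]
tool_rot: [0.803, 0.595, 0.0, 0.001]
ft_force: [-0.1, 0.6, 0.5]
grip_width: 0.0523
grip_force: 0.0
t 15.7 pos [531.9  33.7 279.7] ydir -16.9 F [-0.1  0.6  0.5]
[335.  45.] 594 rect 622.1 153.7 [59. 13.] ztop 118.7 bar deg 30.0
[221.  50.] 785 rect 516.6 182.6 [60. 13.] ztop 118.1 bar deg 29.2
[335. 195.] 958 rect 583.0 9.9 [59. 12.] ztop 118.8 bar deg 29.0
[228. 198.] 735 rect 477.7 38.7 [59. 13.] ztop 118.9 bar deg 28.7
```

View pics/w12.png

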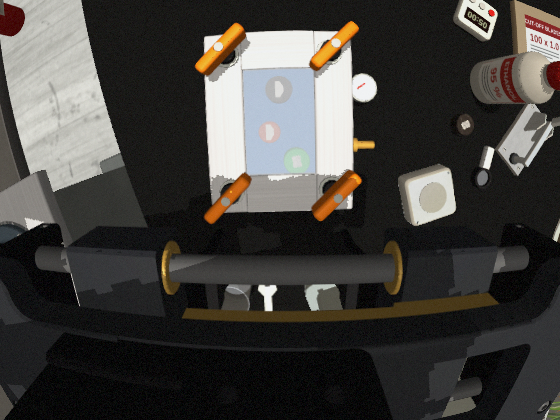

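All four bars are at about 29 deg, which is half way (pixels (221,50), (335,45), (335,195), (228,198)). I start the second round with FL.

```bash
python3 -m handwheel '{"hand":[0.6,0.6,0.6,0.6,0.6,0.6,0.6,0.6,0.6,0.6,0.6,0.6],"translation":[[-3,30,-20],[-6,60,-40],[-9,90,-60],[-12,120,-80],[-15,150,-100],[-15,150,-105],[-15,150,-110],[-15,150,-130],[-15,150,-150],[-15,150,-165],[-15,150,-170],[-15,150,-170]],"turn":[[0,0,-0.12],[0,0,-0.24],[0,0,-0.36],[0,0,-0.48],[0,0,-0.6],[0,0,-0.7],[0,0,-0.76],[0,0,-0.76],[0,0,-0.76],[0,0,-0.76],[0,0,-0.76],[0,0,-0.76]]}'
python3 -m handwheel '{"hand":[0.1,0.1,0.1,0.1,0.1,0.1,0.1,0.1,0.1,0.1],"translation":[[0,0,0],[0,0,0],[0,0,0],[0,0,0],[0,0,0],[0,0,0],[0,0,0],[0,0,0],[0,0,0],[0,0,0]],"turn":[[0,0,0],[0,0,0],[0,0,0],[0,0,0],[0,0,0],[0,0,0],[0,0,0],[0,0,0],[0,0,0],[0,0,0]]}' 25
python3 -m handwheel '{"hand":[0.1,0.1,0.1,0.1,0.1,0.1,0.1,0.1,0.1,0.1,0.1,0.1],"translation":[[0,0,-0.3],[0,0,-0.6],[0,0,-0.9],[0,0,-1.2],[0,0,-1.5],[0,0,-1.8],[0,0,-2.1],[0,0,-2.4],[0,0,-2.7],[0,0,-3],[0,0,-3],[0,0,-3]],"turn":[[0,0,-0.09],[0,0,-0.18],[0,0,-0.27],[0,0,-0.36],[0,0,-0.45],[0,0,-0.54],[0,0,-0.63],[0,0,-0.7],[0,0,-0.77],[0,0,-0.82],[0,0,-0.82],[0,0,-0.82]]}' 25
python3 wr.py w13; python3 -c "
from rig import robot;o=robot.get_obs();print(o['moment'])"
```

```text
time: 16.75
position: [0.5161, 0.1848, 0.1074]
tool_rot: [0.967, 0.255, -0.002, -0.0]
ft_force: [0.7, -1.0, -0.4]
grip_width: 0.0525
grip_force: 0.0
time: 17.58
position: [0.517, 0.1849, 0.1094]
tool_rot: [0.967, 0.255, 0.0, -0.0]
ft_force: [-1.1, 0.7, 2.9]
grip_width: 0.0133
grip_force: 25.0
time: 18.58
position: [0.517, 0.184, 0.1065]
tool_rot: [0.989, -0.15, 0.0, 0.001]
ft_force: [-1.1, -1.5, 5.2]
grip_width: 0.0129
grip_force: 25.0
t 18.5833 pos [517.  184.  106.5] ydir -107.3 F [-1.1 -1.5  5.2]
[278.  38.] 2909 rect 620.5 153.5 [55. 13.] ztop 118.4 bar deg 33.1
[533.  51.] 3299 rect 589.1 14.0 [47. 15.] ztop 117.2 bar deg 23.4
[281. 228.] 1535 rect 534.9 178.1 [13. 22.] ztop 115.7 bar deg 165.2
[512. 216.] 716 rect 498.9 46.5 [20.  8.] ztop 117.0 bar deg 50.6
[283. 298.] 681 rect 503.1 186.8 [13. 17.] ztop 115.9 bar deg 170.1
[-0.60795149  0.33450823  0.46955685]
```

```bash
python3 -m handwheel '{"hand":[0.6,0.6,0.6,0.6,0.6,0.6,0.6,0.6,0.6,0.6,0.6,0.6],"translation":[[0,0,0],[0,0,0],[0,0,0],[0,0,30],[0,0,60],[11,-29,60],[22,-58,60],[33,-87,60],[44,-116,60],[55,-145,60],[66,-174,60],[66,-174,60]],"turn":[[0,0,0],[0,0,0],[0,0,0],[0,0,0],[0,0,0],[0,0,0.12],[0,0,0.24],[0,0,0.36],[0,0,0.48],[0,0,0.6],[0,0,0.72],[0,0,0.81]]}'
python3 -m handwheel '{"hand":[0.6,0.6,0.6,0.6,0.6,0.1,0.1,0.1,0.1,0.1,0.1,0.1],"translation":[[0,0,-20],[0,0,-40],[0,0,-52],[0,0,-56],[0,0,-56],[0,0,-56],[0,0,-56],[0,0,-56],[0,0,-56],[0,0,-56],[0,0,-56],[0,0,-56]],"turn":[[0,0,0],[0,0,0],[0,0,0],[0,0,0],[0,0,0],[0,0,0],[0,0,0],[0,0,0],[0,0,0],[0,0,0],[0,0,0],[0,0,0]]}' 25
python3 -m handwheel '{"hand":[0.1,0.1],"translation":[[0,0,0],[0,0,0]],"turn":[[0,0,0],[0,0,0]]}' 25
python3 wr.py w14 | head -1
```

```text
time: 19.63
position: [0.5862, 0.0054, 0.1661]
tool_rot: [0.968, 0.25, 0.002, 0.002]
ft_force: [0.8, 0.2, -0.0]
grip_width: 0.052
grip_force: 0.0
time: 20.63
position: [0.5831, 0.0107, 0.1104]
tool_rot: [0.968, 0.25, 0.0, 0.0]
ft_force: [0.2, -0.0, -0.4]
grip_width: 0.0139
grip_force: 0.0
time: 20.8
position: [0.583, 0.0109, 0.1104]
tool_rot: [0.968, 0.25, 0.0, -0.0]
ft_force: [-0.8, 1.7, 1.8]
grip_width: 0.0127
grip_force: 25.0
t 20.8 pos [583.   10.9 110.4] ydir -61.0 F [-0.8  1.7  1.8]
```

```bash
python3 -m handwheel '{"hand":[0.1,0.1,0.1,0.1,0.1,0.1,0.1,0.1,0.1,0.1,0.1,0.1],"translation":[[0,0,-0.3],[0,0,-0.6],[0,0,-0.9],[0,0,-1.2],[0,0,-1.5],[0,0,-1.8],[0,0,-2.1],[0,0,-2.4],[0,0,-2.7],[0,0,-3],[0,0,-3],[0,0,-3]],"turn":[[0,0,-0.09],[0,0,-0.18],[0,0,-0.27],[0,0,-0.36],[0,0,-0.45],[0,0,-0.54],[0,0,-0.63],[0,0,-0.7],[0,0,-0.77],[0,0,-0.81],[0,0,-0.81],[0,0,-0.81]]}' 25
python3 wr.py w15; python3 -c "
from rig import robot;o=robot.get_obs();print(o['moment'])"
python3 -m handwheel '{"hand":[0.6,0.6,0.6,0.6,0.6,0.6,0.6,0.6,0.6,0.6,0.6,0.6],"translation":[[0,0,0],[0,0,0],[0,0,0],[0,0,30],[0,0,60],[-18,5,60],[-36,10,60],[-54,15,60],[-72,20,60],[-90,25,60],[-106,29,60],[-106,29,60]],"turn":[[0,0,0],[0,0,0],[0,0,0],[0,0,0],[0,0,0],[0,0,0.12],[0,0,0.24],[0,0,0.36],[0,0,0.48],[0,0,0.6],[0,0,0.72],[0,0,0.81]]}'
python3 -m handwheel '{"hand":[0.6,0.6,0.6,0.6,0.6,0.1,0.1,0.1,0.1,0.1,0.1,0.1],"translation":[[0,0,-20],[0,0,-40],[0,0,-52],[0,0,-57],[0,0,-57],[0,0,-57],[0,0,-57],[0,0,-57],[0,0,-57],[0,0,-57],[0,0,-57],[0,0,-57]],"turn":[[0,0,0],[0,0,0],[0,0,0],[0,0,0],[0,0,0],[0,0,0],[0,0,0],[0,0,0],[0,0,0],[0,0,0],[0,0,0],[0,0,0]]}' 25
python3 -m handwheel '{"hand":[0.1,0.1],"translation":[[0,0,0],[0,0,0]],"turn":[[0,0,0],[0,0,0]]}' 25
python3 wr.py w16 | head -1
```

```text
time: 21.85
position: [0.583, 0.0105, 0.1074]
tool_rot: [0.989, -0.15, 0.0, 0.0]
ft_force: [-0.8, 0.1, 3.4]
grip_width: 0.013
grip_force: 25.0
t 21.85 pos [583.   10.5 107.4] ydir -107.3 F [-0.8  0.1  3.4]
[281. 227.] 1599 rect 601.6 4.7 [13. 23.] ztop 115.8 bar deg 164.7
[ 17. 227.] 459 rect 645.2 161.6 [11.  6.] ztop 114.8 bar deg 34.0
[ 77. 279.] 139 rect 601.0 137.1 [ 5. 11.] ztop 102.1 bar deg 176.5
[283. 297.] 665 rect 569.1 13.8 [13. 16.] ztop 116.0 bar deg 168.5
[-0.09402547  0.3693166   0.45304793]
time: 22.9
position: [0.4722, 0.041, 0.1665]
tool_rot: [0.967, 0.253, -0.003, -0.001]
ft_force: [-0.9, -0.4, -0.1]
grip_width: 0.0521
grip_force: 0.0
time: 23.9
position: [0.4771, 0.0397, 0.1104]
tool_rot: [0.968, 0.25, 0.0, 0.0]
ft_force: [-0.1, -0.3, 0.2]
grip_width: 0.0141
grip_force: 0.0
time: 24.07
position: [0.477, 0.0398, 0.1103]
tool_rot: [0.968, 0.25, 0.0, -0.0]
ft_force: [-0.0, 0.7, 1.3]
grip_width: 0.0131
grip_force: 25.0
t 24.0667 pos [477.   39.8 110.3] ydir -61.0 F [-0.   0.7  1.3]
```

Same again for FR, then BL (145, 115).

```bash
python3 -m handwheel '{"hand":[0.1,0.1,0.1,0.1,0.1,0.1,0.1,0.1,0.1,0.1,0.1,0.1],"translation":[[0,0,-0.3],[0,0,-0.6],[0,0,-0.9],[0,0,-1.2],[0,0,-1.5],[0,0,-1.8],[0,0,-2.1],[0,0,-2.4],[0,0,-2.7],[0,0,-3],[0,0,-3],[0,0,-3]],"turn":[[0,0,-0.09],[0,0,-0.18],[0,0,-0.27],[0,0,-0.36],[0,0,-0.45],[0,0,-0.54],[0,0,-0.63],[0,0,-0.7],[0,0,-0.77],[0,0,-0.81],[0,0,-0.81],[0,0,-0.81]]}' 25
python3 wr.py w17 | head -1; python3 -c "
from rig import robot;o=robot.get_obs();print(o['moment'])"
python3 -m handwheel '{"hand":[0.6,0.6,0.6,0.6,0.6,0.6,0.6,0.6,0.6,0.6,0.6,0.6],"translation":[[0,0,0],[0,0,0],[0,0,0],[0,0,30],[0,0,60],[24,19,60],[48,38,60],[73,57,60],[97,77,60],[121,96,60],[145,115,60],[145,115,60]],"turn":[[0,0,0],[0,0,0],[0,0,0],[0,0,0],[0,0,0],[0,0,0.12],[0,0,0.24],[0,0,0.36],[0,0,0.48],[0,0,0.6],[0,0,0.72],[0,0,0.81]]}'
python3 -m handwheel '{"hand":[0.6,0.6,0.6,0.6,0.6,0.1,0.1,0.1,0.1,0.1,0.1,0.1],"translation":[[0,0,-20],[0,0,-40],[0,0,-52],[0,0,-57],[0,0,-57],[0,0,-57],[0,0,-57],[0,0,-57],[0,0,-57],[0,0,-57],[0,0,-57],[0,0,-57]],"turn":[[0,0,0],[0,0,0],[0,0,0],[0,0,0],[0,0,0],[0,0,0],[0,0,0],[0,0,0],[0,0,0],[0,0,0],[0,0,0],[0,0,0]]}' 25
python3 -m handwheel '{"hand":[0.1,0.1],"translation":[[0,0,0],[0,0,0]],"turn":[[0,0,0],[0,0,0]]}' 25
python3 wr.py w18 | head -1
```

```text
time: 25.12
position: [0.477, 0.0394, 0.1073]
tool_rot: [0.989, -0.15, 0.0, 0.0]
ft_force: [-0.1, -1.6, 4.1]
grip_width: 0.0126
grip_force: 25.0
t 25.1167 pos [477.   39.4 107.3] ydir -107.3 F [-0.1 -1.6  4.1]
[-0.33631078  0.36629492  0.45646922]
time: 26.17
position: [0.6269, 0.1583, 0.1671]
tool_rot: [0.967, 0.254, 0.004, -0.0]
ft_force: [0.8, 0.5, 0.3]
grip_width: 0.0522
grip_force: 0.0
time: 27.17
position: [0.622, 0.1547, 0.1105]
tool_rot: [0.968, 0.25, 0.0, -0.0]
ft_force: [-0.4, 2.2, 1.9]
grip_width: 0.014
grip_force: 1.8
time: 27.33
position: [0.6218, 0.1552, 0.1104]
tool_rot: [0.968, 0.25, -0.0, -0.0]
ft_force: [-0.9, 1.6, 2.2]
grip_width: 0.0126
grip_force: 25.0
t 27.3333 pos [621.8 155.2 110.4] ydir -61.0 F [-0.9  1.6  2.2]
```

```bash
python3 -m handwheel '{"hand":[0.1,0.1,0.1,0.1,0.1,0.1,0.1,0.1,0.1,0.1,0.1,0.1],"translation":[[0,0,-0.3],[0,0,-0.6],[0,0,-0.9],[0,0,-1.2],[0,0,-1.5],[0,0,-1.8],[0,0,-2.1],[0,0,-2.4],[0,0,-2.7],[0,0,-3],[0,0,-3],[0,0,-3]],"turn":[[0,0,-0.09],[0,0,-0.18],[0,0,-0.27],[0,0,-0.36],[0,0,-0.45],[0,0,-0.54],[0,0,-0.63],[0,0,-0.7],[0,0,-0.77],[0,0,-0.81],[0,0,-0.81],[0,0,-0.81]]}' 25
python3 wr.py w19 | head -1; python3 -c "
from rig import robot;o=robot.get_obs();print(o['moment'])"
python3 -m handwheel '{"hand":[0.6,0.6,0.6,0.6,0.6,0.6,0.6,0.6,0.6,0.6,0.6,0.6],"translation":[[0,0,0],[0,0,0],[0,0,0],[0,0,35],[0,0,70],[-15,-20,100],[-30,-45,130],[-50,-75,155],[-70,-100,173],[-90,-120,173],[-90,-120,173],[-90,-120,173]],"turn":[[0,0,0],[0,0,0],[0,0,0],[0,0,0],[0,0,0],[0,0,0.12],[0,0,0.24],[0,0,0.36],[0,0,0.48],[0,0,0.6],[0,0,0.7],[0,0,0.81]]}'
python3 -m handwheel '{"hand":[0.6,0.6,0.6,0.6,0.6,0.6,0.6,0.6],"translation":[[0,0,0],[0,0,0],[0,0,0],[0,0,0],[0,0,0],[0,0,0],[0,0,0],[0,0,0]],"turn":[[0,0,0.12],[0,0,0.24],[0,0,0.36],[0,0,0.48],[0,0,0.6],[0,0,0.76],[0,0,0.76],[0,0,0.76]]}'
python3 wr.py w20
```

```text
time: 28.38
position: [0.6218, 0.1553, 0.1075]
tool_rot: [0.989, -0.15, -0.0, -0.0]
ft_force: [-1.8, 3.1, 4.3]
grip_width: 0.0133
grip_force: 25.0
t 28.3833 pos [621.8 155.3 107.5] ydir -107.3 F [-1.8  3.1  4.3]
[0.61503166 0.54588158 0.42780745]
time: 29.43
position: [0.531, 0.0328, 0.2807]
tool_rot: [0.968, 0.251, 0.0, 0.001]
ft_force: [-0.3, 0.5, -0.7]
grip_width: 0.0522
grip_force: 0.0
time: 30.1
position: [0.532, 0.034, 0.2798]
tool_rot: [0.806, 0.591, -0.0, 0.0]
ft_force: [-0.5, 0.1, 0.1]
grip_width: 0.0521
grip_force: 0.0
t 30.1 pos [532.   34.  279.8] ydir -17.5 F [-0.5  0.1  0.1]
[332.  47.] 742 rect 622.2 154.2 [13. 59.] ztop 115.5 bar deg 165.2
[220.  52.] 722 rect 516.9 182.7 [13. 59.] ztop 115.2 bar deg 164.4
[335. 194.] 895 rect 582.6 9.9 [13. 59.] ztop 115.9 bar deg 164.9
[228. 198.] 900 rect 477.3 38.7 [13. 59.] ztop 115.8 bar deg 164.9
```

View pics/w20.png

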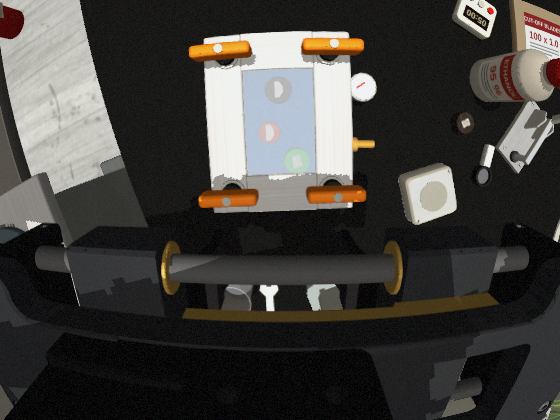

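All four bars lie across the long side at 165 deg, i.e. at the stop (pixels (220,50), (333,45), (335,195), (228,199)). Their tops are level within 0.7 mm, the other things have not moved, and the robot is clear.

```bash
python3 -c "
from rig import hand_in;print(hand_in())"
```

```text
the job is handed in; nothing more can be done
None
```

The cover is closed and handed in after about 30 s of robot time: all four knobs went to half way and then to the stop, crisscross both times (FL, BR, FR, BL), and the knob tops ended level within 0.7 mm.

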